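# Clamp the model base and record the lever travel

### The job

Press the clamp lever down by its black pad until the resistance clearly firms up, without forcing it, and leave it clamped there. Then slide the red marker along the rail to the same spot in the same coloured band that the lever now shows on its arc. Leave the other things on the table alone.

Things in the scene. Friction and masses are not known exactly. Their poses are not given: they have to be found in the camera images.
- press: Green bench lever clamp, screwed down. Origin: centre of the underside of its grey foot plate (100 mm along its x, 270 mm along y, 12 mm thick). A green hood hides the jaw: 70 mm wide in x, local y from 20 to 135 mm, 186 mm tall. The lever sticks out of the hood's open front towards local -y.
- lever_pivot (a point): Middle of the lever's pivot pin, inside the hood, 120 mm above the table and at local y = +100 mm of the clamp. The pin lies along the clamp's x, so the lever swings in the clamp's y-z plane.
- arc (a point): Middle of the coloured arc beside the lever arm, in front of the hood, 128 mm from the pivot: six equal bands of 0.15 rad; white, yellow, green, blue, orange, black from the top. The red line along the arm points at it: lever value 0 is the top end of white, 0.9 the bottom end of black.
- lever (a joint): Lever angle, rad: 0 = arm 0.45 above level, growing as pressed, 0.9 at its end. Starts at 0 to 0.12. Light drag (about 1 N at the pad) until, somewhere from 0.3 to 0.8, unseen and different each time, the jaw bites and it firms up: about 1.7 N more per mm at the pad. 4 to 20 N there clamps well, over 22 N overloads. Let go, it springs back a little (1 to 4 mm at the pad) and stays, clamped.
- lever_pad (a point): Centre of the top face of the black rubber pad at the lever's free end, 190 mm from the pivot. The pad is 54 mm along the arm, 32 mm across (the clamp's x) and 14 mm thick; it is pushed down from above and swings with the lever.
- board: Plywood model base (150 x 60 x 12 mm) with two little model trees, lying in the clamp's jaw and sticking out of the hood towards local +x, its top 68 mm above the table. Fixed. Its origin and axes coincide with those of the clamp.
- rail: Grey recording rail, screwed down, 70 mm along its x, 260 mm along its y, 12 mm thick; origin at the centre of the underside. A strip of the same six coloured bands, 30 mm each, in the same order, runs along its local y from white at -90 mm to black ending at +90 mm, so 20 mm of rail stand for 0.1 rad of lever.
- marker (a joint): Position of the red marker along the rail in m: 0 at the start of the white band, growing along the rail's +y to 0.18 at the end of the black band. It starts at 0 to 0.03. It slides stiffly (about 1.5 N) and stays where it is left. The matching position for lever value q (rad) is 0.2 x q.
- marker_tab (a point): Centre of the marker's upright red tab: 24 mm along the rail's x, 16 mm along its y, 42 mm tall (from 25 to 67 mm above the table). Under it is a dark foot 32 x 24 mm, 12 mm tall. A thin red needle at its foot points at the coloured strip at the tab's middle. The tab lies 12 mm to the -x side of the rail's middle line.
- reading (a point): Nothing to be seen or touched, only a computed point: the place along the rail (under the marker's path, 6 mm above the table) where the marker's middle belongs for what the lever shows at this moment. It moves as the lever moves: 20 mm for each 0.1 rad.
- mug: White ceramic mug, rim 80 mm across, 90 mm tall, handle at its own +y side. Origin: centre of the underside. Only in the way: leave it alone.
- plate: Round yellow plate, 170 mm across, 18 mm tall. Origin: centre of the underside. Only in the way: leave it alone.
- glue: Yellow glue bottle with black cap, 40 mm across, 110 mm tall. Origin: centre of the underside. Only in the way: leave it alone.
- tumbler: Clear plastic tumbler, 70 mm across, 70 mm tall. Origin: centre of the underside. Only in the way: leave it alone.
- pliers: Yellow and orange handled pliers lying flat, about 165 mm long and 16 mm high. Origin: centre of the underside (at the joint). Only in the way: leave it alone.
- screwdriver: Small screwdriver with blue handle lying flat, 160 mm long. Origin: centre of the underside (its middle lengthwise). Only in the way: leave it alone.
- paint: Green glass paint jar with white cap, 44 mm across, 45 mm tall. Origin: centre of the underside. Only in the way: leave it alone.

How it is judged (in metres and radians):
On the way, in this order (a step that is already met when the one before it is completed fails the run):
1. the lever is pressed down until the jaw bears firmly on the model base (about 3 N or more at the pad) (contact force between lever and board above 12 N), for 0.15 s.
2. the marker is slid to the lever's reading while the base stays clamped (y of marker_tab in the frame of reading between -0.006 and 0.006 m and contact force between lever and board above 0.8 N), for 0.2 s.
At the end, for the whole second after the job is handed in: The lever stays down with the jaw still bearing on the model base, and the marker stands within 6 mm (0.03 rad of lever) of the place on the rail that matches the lever's angle (0.2 m of rail per rad); both at rest (all of step 2 and velocity of joint lever between -0.05 and 0.05 rad/s and velocity of joint marker between -0.01 and 0.01 m/s); the robot touches nothing.
It fails at once if the clamp is overloaded (more than about 23 N at the pad) (contact force between lever and board above 105 N).
It fails at once if one of the mug, plate, glue, tumbler, pliers, screwdriver or paint jar is shifted by more than 30 mm (distance of any of mug, plate, glue, tumbler, pliers, screwdriver, paint from where it was at the start of the episode above 0.03 m).
It also fails if it takes over 54 s, if anything falls off the work surface, if the arm or the gripper's body presses on something with over 40 N, if the wrist force passes 120 N, or if a joint passes its speed limit or range.

### The arm

A 7-joint arm with a two-finger parallel gripper is mounted at the origin on the work surface. World frame = base frame: x ahead of the robot, y to its left, z up, the work surface at z = 0. Lengths are in mm, angles in rad, forces in N, time in s.
With the tool pointing down it reaches from about 400 to 875 mm from the base axis. Payload 19.3 kg.
Tool frame: the origin (TCP) lies at the very end of the fingers, on their centre line; the grasp point (between the pads) lies 19 mm behind it (grip_point_offset is the z of the grasp point in the tool frame, in mm); z points along the fingers, y is the line along which they close (so a half turn about z gives the same grasp; the last joint's range is limited). The gripper opens to 85 mm and grips with 20 to 120 N. Pads are 22 mm wide; open, the fingers measure 114 mm over their backs; the gripper's body (76 mm by 85 mm) begins 54 mm behind the grasp point. The pads swing forward as they close: fully open they stand 13 mm farther back than shut.
Start: joints at [1.218, 0.521, -0.036, 1.599, 0.021, 1.021, -0.113], TCP at [174.375, -600.173, 231.291] pointing down, gripper open.
Joint ranges: [-2.91, 2.91], [-0.3, 2.13], [-1.5, 1.42], [0.17, 2.43], [-1.26, 4.41], [0.16, 1.93], [-2.52, 2.52]. Speed limits (rad/s): [1.89, 1.89, 2.39, 2.39, 3.01, 3.01, 3.01].

### API

Orientations are given as a 3x3 rotation matrix whose columns are the frame's x, y, z axes.
In Python, from workcell import movep, movel, goto_joints, open_gripper, clamp, wait, inverse_kinematics, read_state, camera, PlanningError, finish_job, grip_point_offset gives the robot as it stands. Calls block until the motion is done:
- movep(position, orientation): joint-space move of the TCP to a pose.
- movel(position, frame=None, max_speed=150, guard=None): straight line of the TCP; frame=None keeps the orientation; max_speed is the mean speed in mm/s. With guard (N) it stops when the force on the tool has changed by that much, and returns True; else False.
- goto_joints(angles): joint-space move.
- open_gripper() and clamp(): open the fingers fully, or close them until they stop; the grip force is fixed at half the most.
- wait(seconds).
- inverse_kinematics(position, orientation): joint angles nearest the present ones, or None.
- read_state(): the state.
- camera(name): name is "scene" or "top" or "wrist"; returns a dict with "image" (480x640x3 uint8, blue, green, red), "range_z" (480x640 float32, mm along the optical axis (not along the pixel's ray), 0 where there is no reading), "fx", "fy", "cx", "cy" (pixels), "cam_to_world" (4x4, takes a point from camera to world coordinates). Camera axes: x right, y up, looking along -z (the intrinsics and any distortion apply to the point x, -y, -z); pixel columns grow to the right and rows downward; lengths in mm; the calibration is good to about 2 mm. A picture is of the moment at which its call begins.
A pose or a line that the arm cannot do raises PlanningError and nothing moves.
- finish_job(): hands the job in; it is judged then, once.
The state is a dict: "time": time; "qpos": joint angles; "qvel": joint speeds; "joint_efforts": joint torques, N m; "eef_pos": TCP position; "tool_rot": TCP orientation; "ft_force": force on the tool from outside, world axes, zero at the start; "torque": the same for the moment, N m; "finger_gap": finger opening in mm; "gripper_force": force on a finger pad.
Only numpy, scipy, OpenCV 4.12 (cv2) and the standard library are available. Lean on these libraries where they do the work, as an engineer would, in place of code of your own. Each camera call takes 0.05 s, during which the arm holds its last target. There are 200 camera calls.

## Working session

There is one attempt and no reset: what is moved stays moved. The work goes in short steps, each a Python script; the robot and the scene stay as the last script left them, time stands still between calls to the robot, and variables do not carry over. Pictures are saved under pics/ and viewed, at most 10 in all, crops included, and the job is handed in when it is done.

```bash
mkdir -p pics; cat > h.py <<'E'
import numpy as np, cv2
from workcell import *
def snap(name,fn):
    c=camera(name); cv2.imwrite(f'pics/{fn}.png',c['image']); np.savez(f'{fn}.npz',**c); return c
def px(c,u,v,z=None):
    """world point at pixel by range (median 3x3), or on plane z"""
    T=np.array(c['cam_to_world']); fx,fy,cx,cy=[float(c[k]) for k in('fx','fy','cx','cy')]
    d=np.array([(u-cx)/fx,-(v-cy)/fy,-1.])
    if z is None:
        r=c['range_z'][int(v)-1:int(v)+2,int(u)-1:int(u)+2]; s=np.median(r[r>0])
    else:
        w=T[:3,:3]@d; s=(z-T[2,3])/w[2]
    return T[:3,:3]@(d*s)+T[:3,3]
E
python3 - <<'E'
from h import *
for n in('scene','top'):
    c=snap(n,n+'0'); print(n,np.round(c['cam_to_world'],3).tolist(),c['fx'],[k for k in c])
s=read_state();print(s['time'],s['ft_force'],s['finger_gap'],grip_point_offset)
E
```

```text
scene [[0.522, -0.501, 0.69, 1164.943], [0.853, 0.31, -0.42, -324.041], [-0.003, 0.808, 0.589, 659.162], [0.0, 0.0, 0.0, 1.0]] 446.5558845079022 ['image', 'range_z', 'fx', 'fy', 'cx', 'cy', 'cam_to_world']
top [[0.015, 0.998, -0.06, 500.153], [-1.0, 0.014, -0.013, 39.585], [-0.012, 0.06, 0.998, 1161.889], [0.0, 0.0, 0.0, 1.0]] 444.79167309053224 ['image', 'range_z', 'fx', 'fy', 'cx', 'cy', 'cam_to_world']
0.1 [1.06409913 1.11883948 0.23754071] 85.24654098996686 -18.700000000000003
```

View pics/top0.png

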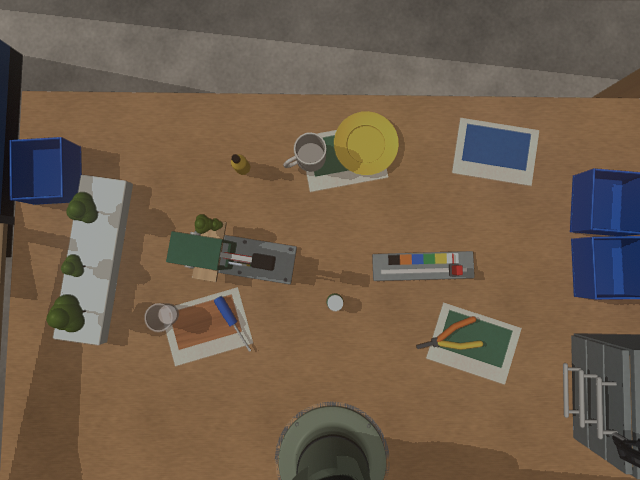

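View pics/scene0.png

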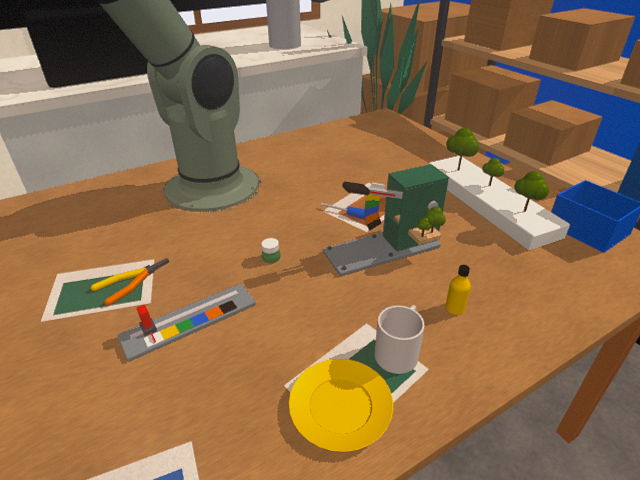

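The top view shows the clamp at about (250,257) with its lever pointing right (world -y) and its pad at (263,262). The rail is at (424,266), with its white end and the red marker at (457,270) on the right. The paint jar at (335,302) is the nearest obstacle. The scene view shows the lever raised, with its pad at (355,188). I'll enlarge both fixtures.

```bash
python3 - <<'E'
import cv2,numpy as np
t=cv2.imread('pics/top0.png')
a=cv2.resize(t[225:295,190:310],None,fx=6,fy=6,interpolation=cv2.INTER_CUBIC)[:,:800]
b=cv2.resize(t[240:290,365:485],None,fx=6,fy=6,interpolation=cv2.INTER_CUBIC)
o=np.vstack([a,b]);print(o.shape)
cv2.imwrite('pics/crop1.png',cv2.resize(o,None,fx=.8,fy=.8,interpolation=cv2.INTER_AREA))
E
```

```text
(720, 720, 3)
```

View pics/crop1.png

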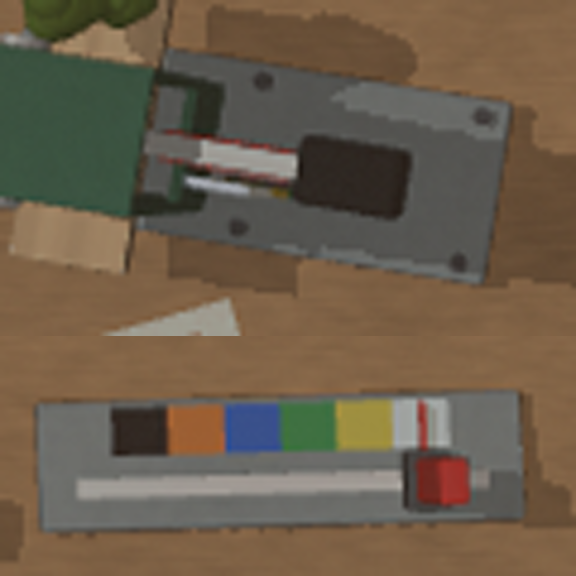

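The crop gives the plate corners, the pad corners and the rail corners. Now I'll convert them to poses.

```bash
cat >> h.py <<'E'
def up(p): return np.r_[p,0] if len(p)==2 else p
E
python3 - <<'E'
from h import *
c=dict(np.load('top0.npz'))
A=lambda x,y:(190+x/4.8-.5,225+y/4.8-.5)
B=lambda x,y:(365+x/4.8-.5,240+(y-336)/4.8-.5)
f1,f2=[px(c,*A(*p),z=12) for p in((510,102),(484,283))]
h1=px(c,*A(155,70),z=186);h2=px(c,*A(130,215),z=186)
print('foot front',f1.round(1),f2.round(1),np.linalg.norm(f1-f2),'hood front',h1.round(1),h2.round(1),np.linalg.norm(h1-h2))
l2=px(c,*A(140,228),z=12);l1=px(c,*A(165,50),z=12)
print('sides',l1,l2,np.degrees(np.arctan2(*(l1-f1)[:2])),np.degrees(np.arctan2(*(l2-f2)[:2])))
ca=[A(*p) for p in((303,135),(411,150),(401,218),(296,205))]
pc=np.mean(ca,0);print('pad',px(c,*pc),c['range_z'][int(pc[1])-6:int(pc[1])+7:3,int(pc[0])-10:int(pc[0])+11:2].round())
R=[px(c,*B(*p),z=12) for p in((36,405),(520,391),(524,518),(41,530))]
print('rail',np.round(R,1),np.mean(R,0),np.linalg.norm(R[0]-R[1]),np.linalg.norm(R[1]-R[2]))
d=(R[0]-R[1]+R[3]-R[2])[:2];print('rail yaw of +y',np.degrees(np.arctan2(-d[0],d[1])))
print('tab',px(c,*B(443,482),z=67),px(c,*B(443,482)),'needle',px(c,*B(423,425),z=15))
print('bandends',px(c,*B(448,425),z=12),px(c,*B(112,430),z=12))
E
```

```text
foot front [540.  102.2  12. ] [442.7 114.5  12. ] 98.07829771371647 hood front [546.3 256.  186. ] [479.8 265.6 186. ] 67.18823700661329
sides [565.44421615 289.44319511  12.        ] [469.29551128 300.33682593  12.        ] 7.743863605933233 8.15104627288804
pad [498.66655407 162.97633438 194.51260085] [[1152.  975.  975.  975.  969.  967.  973.  969.  968.  966. 1155.]
 [ 976.  975.  972.  973.  971.  968.  966.  966.  962.  961.  962.]
 [ 976.  978.  971.  969.  971.  969.  967.  964.  963.  963.  961.]
 [ 972.  971.  977.  970.  969.  965.  964.  966.  962.  961.  958.]
 [1146.  976.  970.  968.  969.  967.  962.  964.  961.  960.  961.]]
rail [[ 521.8  -94.9   12. ]
 [ 533.1 -353.9   12. ]
 [ 465.3 -355.6   12. ]
 [ 455.   -98.    12. ]] [ 493.82468217 -225.59490163   12.        ] 259.25800076258713 67.82029270096454
rail yaw of +y 2.3929406861909817
tab [ 484.63284791 -295.71641666   67.        ] [ 484.61509447 -296.09995933   65.74758317] needle [ 514.11806351 -301.12758936   15.        ]
bandends [ 514.35040651 -315.36378246   12.        ] [ 509.0337594  -135.70576189   12.        ]
```

```bash
cat >> h.py <<'E'
yc=np.radians(-7.6); CX=np.array([np.cos(yc),np.sin(yc),0]); CY=np.array([-np.sin(yc),np.cos(yc),0])
PIV=np.array([491.3,108.3,0])+235*CY+[0,0,120]
Z=np.array([0,0,-1.])
def tool(ydir):
    """downward tool with closing line ydir; picks the half-turn with reachable, closest joints"""
    return np.c_[np.cross(ydir,Z),ydir,Z]
def best(p,ydir):
    q0=np.array(read_state()['qpos']); o=[]
    for s in(1,-1):
        R=tool(s*ydir); q=inverse_kinematics(p,R)
        if q is not None: o.append((abs(np.array(q)-q0).max(),s,R))
    o.sort(key=lambda t:t[0]); print([(round(a,2),s) for a,s,_ in o]); return o[0][2]
def padpt(a,r=194): return PIV-CY*r*np.cos(a)+np.array([0,0,r*np.sin(a)])
def padslope(c,u0,v0,du=9,dv=5):
    P=np.array([px(c,u,v) for v in range(v0-dv,v0+dv+1) for u in range(u0-du,u0+du+1)])-PIV
    P=np.c_[P@CX,-P@CY,P[:,2]]; k=np.ones(len(P),bool)
    for _ in range(6):
        m=np.linalg.lstsq(np.c_[P[k][:,:2],np.ones(k.sum())],P[k][:,2],rcond=None)[0]
        e=abs(P[:,2]-np.c_[P[:,:2],np.ones(len(P))]@m); k=e<max(3,2*np.median(e))
    return np.arctan(m[1]),m,k.mean(),P[k].mean(0)
E
python3 - <<'E'
from h import *
c=dict(np.load('top0.npz')); print(padslope(c,263,262), padslope(c,263,262,7,4))
clamp()
R=best(padpt(.393)+[0,0,40],CX); movep(padpt(.393)+[0,0,40],R)
s=read_state(); print(s['time'],s['eef_pos'],s['ft_force'],s['finger_gap'])
E
```

```text
(np.float64(0.32580594833838655), array([ 0.02261643,  0.33784545, 13.92271192]), np.float64(0.9904306220095693), array([ -1.13401086, 180.20154944,  74.77733835])) (np.float64(0.34285011753136735), array([ 0.01761406,  0.35694688, 10.59684379]), np.float64(1.0), array([ -1.26164151, 180.06786738,  74.84928373]))
[(np.float64(1.09), 1), (np.float64(2.06), -1)]
3.7833 [498.949342   162.88781425 234.16549874] [-0.52676597 -0.59424681 -0.40500293] 0.12356670620541682
```

```bash
python3 - <<'E'
from h import *
wait(.2); f0=np.array(read_state()['ft_force'])
F=lambda:(np.array(read_state()['ft_force'])-f0)[2]
movel(padpt(.42),max_speed=60,guard=6)
a=.40; log=[]
while a>-.5:
    hit=movel(padpt(a),max_speed=40,guard=4); f=F(); s=read_state(); log.append((round(a,3),round(s['eef_pos'][2],1),round(f,2),hit))
    if f>4.5: break
    a-=.04
# fine: small steps downwards from where it is
for i in range(8):
    p=np.array(read_state()['eef_pos'])
    if F()>=9.5: break
    movel(p+[0,0,-1.2],max_speed=15); wait(.1); log.append(('fine',round(read_state()['eef_pos'][2],1),round(F(),2)))
wait(.3); s=read_state()
for l in log: print(*l)
print('held',F(),s['eef_pos'],s['time'])
E
```

```text
0.4 195.5 -0.03 False
0.36 188.1 -0.58 False
0.32 180.8 0.91 False
0.28 173.4 0.29 False
0.24 165.9 0.27 False
0.2 158.3 0.91 False
0.16 150.7 1.55 False
0.12 143.0 0.22 False
0.08 135.2 0.22 False
0.04 127.5 0.11 False
0.0 121.7 0.86 True
-0.04 118.6 2.4 True
-0.08 116.8 7.29 True
fine 115.9 8.23
fine 115.2 9.58
held 10.376281499363294 [496.76929471 149.14694009 115.17044722] 9.6833
```

The resistance firmed up at about z = 118 mm, and I'm holding about 10 N. Next I release and look.

```bash
python3 - <<'E'
from h import *
p=np.array(read_state()['eef_pos'])
movel(p+[0,0,100],max_speed=150)
R=read_state()['tool_rot']
q=p+[-90,-120,130]
try: movep(q,np.array(R))
except PlanningError as e: print(e)
open_gripper()
c=snap('top','top1'); s=snap('scene','scene1'); w=snap('wrist','wrist1')
st=read_state(); print(st['time'],st['eef_pos'])
t=c['image'][225:295,190:310]
a=cv2.resize(t,(480,280),interpolation=cv2.INTER_CUBIC)
b=cv2.resize(s['image'][160:280,310:450],(320,280),interpolation=cv2.INTER_CUBIC)
w2=cv2.resize(w['image'],(400,300))
o=np.zeros((590,800,3),np.uint8); o[:280,:480]=a;o[:280,480:]=b;o[285:585,:400]=w2
cv2.imwrite('pics/comb1.png',o)
E
```

```text
12.1917 [406.77732427  29.10011098 245.17860504]
```

View pics/comb1.png

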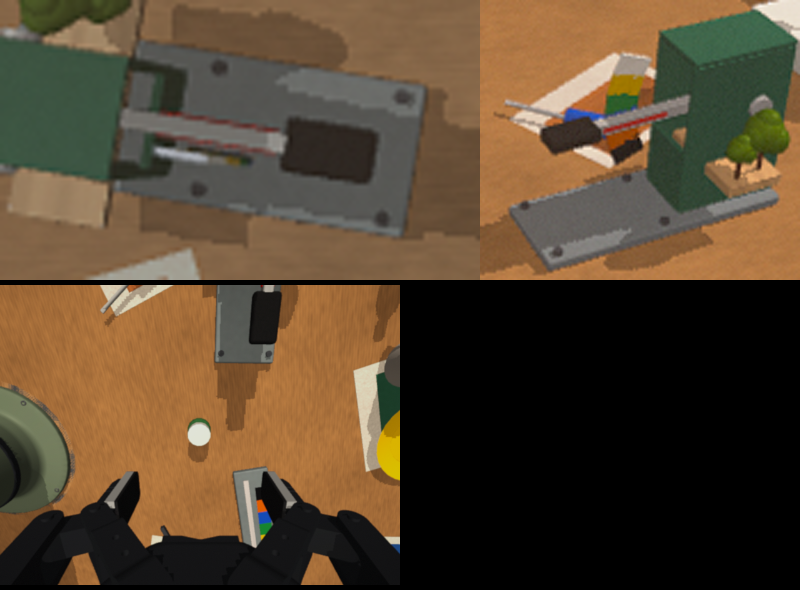

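```bash
python3 - <<'E'
from h import *
c=dict(np.load('top1.npz')); c0=dict(np.load('top0.npz')); s1=dict(np.load('scene1.npz')); s0=dict(np.load('scene0.npz'))
for n,cc,u in(('before',c0,263),('after',c,272)):
    for d in((9,5),(8,4),(7,5)): 
        r=padslope(cc,u,262,*d); print(n,d,round(r[0],3),r[3].round(1),round(r[2],2))
# red line in scene
for n,s in(('before',s0),('after',s1)):
    im=s['image'].astype(int); m=(im[:,:,2]>110)&(im[:,:,1]<70)&(im[:,:,0]<70)
    m[:,:345]=0;m[:,402:]=0;m[:160]=0;m[240:]=0
    v,u=np.nonzero(m)
    T=np.array(s['cam_to_world']); fx,fy,cx,cy=[float(s[k]) for k in('fx','fy','cx','cy')]
    for off in(0,9):
        D=np.c_[(u-cx)/fx,-(v-cy)/fy,-np.ones(len(u))]@T[:3,:3].T
        k=(off-(T[:3,3]-PIV)@CX)/(D@CX); P=T[:3,3]+D*k[:,None]-PIV
        yy,zz=-P@CY,P[:,2]; g=np.polyfit(yy,zz,1); e=zz-np.polyval(g,yy); q=abs(e)<3; g=np.polyfit(yy[q],zz[q],1)
        print(n,off,len(u),'angle',np.arctan(g[0]).round(3),'icpt',g[1].round(1),yy.min().round(),yy.max().round(),'res',e.std().round(1),'mid-angle',np.arctan2(zz.mean(),yy.mean()).round(3))
cv2.imwrite('pics/arc1.png',cv2.resize(s1['image'][185:250,325:405],(800,600)[:2] and (738,600),interpolation=cv2.INTER_CUBIC))
E
```

```text
before (9, 5) 0.326 [ -1.1 180.2  74.8] 0.99
before (8, 4) 0.335 [ -1.3 180.1  74.8] 1.0
before (7, 5) 0.346 [ -1.3 180.1  74.8] 1.0
after (9, 5) -0.038 [  0.3 191.7   2.4] 1.0
after (8, 4) -0.039 [  0.4 191.8   2.5] 1.0
after (7, 5) -0.049 [  0.4 191.8   2.4] 1.0
before 0 134 angle -0.605 icpt 85.9 80.0 187.0 res 24.6 mid-angle -0.014
before 9 134 angle -0.605 icpt 96.5 86.0 192.0 res 24.3 mid-angle 0.036
after 0 99 angle -0.23 icpt 11.3 85.0 154.0 res 8.1 mid-angle -0.141
after 9 99 angle -0.23 icpt 19.5 91.0 160.0 res 8.0 mid-angle -0.085
```

View pics/arc1.png

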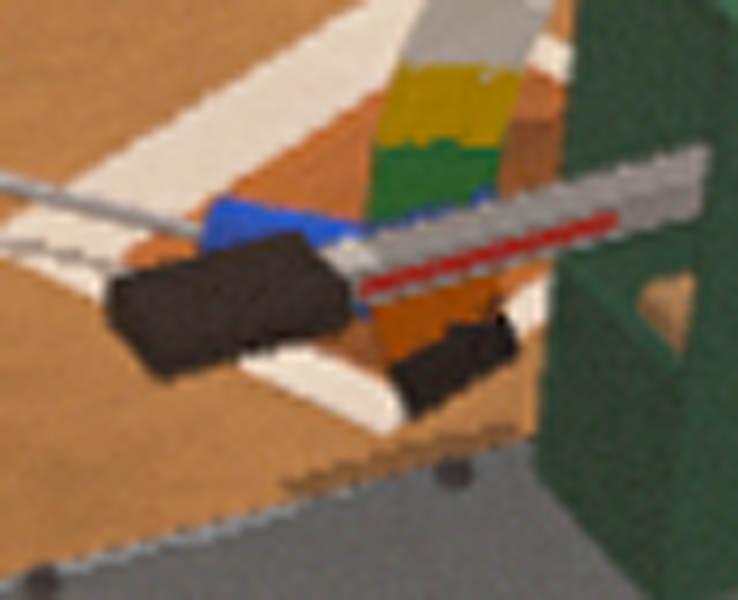

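The lever sits in the upper-middle of the arc, near the blue/orange region. I'll fit the arc's corners and the red line, (362,287) to (618,220) in the crop, with a geometric model.

```bash
python3 - <<'E'
from h import *
from scipy.optimize import least_squares
s=dict(np.load('scene1.npz')); T=np.array(s['cam_to_world']); Ti=np.linalg.inv(T); fx,fy,cx,cy=[float(s[k]) for k in('fx','fy','cx','cy')]
k=738/80
P=lambda x,y:np.array([325+x/k-.5,185+y/k-.5])
def proj(X): c=Ti[:3,:3]@X+Ti[:3,3]; return np.array([cx+fx*c[0]/-c[2],cy-fy*c[1]/-c[2]])
loc=lambda x,y,z:PIV+CX*x-CY*y+np.array([0,0,z])
corn=[(1,1,402,65),(1,0,525,68),(2,1,378,146),(2,0,500,148),(3,1,370,220),(5,1,390,362),(5,0,505,315),(6,1,408,415),(6,0,518,350)]
def res(t,full=True):
    xo,dy,dz,ri,ro,a,e=t; r=[]
    for b,o,x,y in corn:
        th=.45-.15*b; R=ro if o else ri
        r+=list(proj(loc(xo,dy+R*np.cos(th),dz+R*np.sin(th)))-P(x,y))
    # red line ends lie on a ray from pivot at angle a on the arm's +x side
    for x,y in((362,287),(618,220)):
        u=P(x,y); f=lambda R:proj(loc(XL,dy+R*np.cos(a),dz+R*np.sin(a)))
        p,q=f(90),f(160); n=np.array([-(q-p)[1],(q-p)[0]])/np.linalg.norm(q-p); r.append(n@(u-p)*2)
    r+=[dy/3,dz/3,e,(ri+ro-256)/2]; return r
for XL in(5,7,9):
    o=least_squares(res,[-12,0,0,118,138,-.05,0]); print(XL,o.x.round(3),'q',.45-o.x[5],np.round(o.fun[-6:-4],2),np.sqrt(np.mean(o.fun[:18]**2)))
for X in(5,9):
  Q=[]
  for x,y in((362,287),(618,220)):
    u=P(x,y); d=T[:3,:3]@np.array([(u[0]-cx)/fx,-(u[1]-cy)/fy,-1]); l=(X-(T[:3,3]-PIV)@CX)/(d@CX); w=T[:3,3]+d*l-PIV; Q.append((-w@CY,w[2]))
  print(Q,np.arctan2(Q[0][1]-Q[1][1],Q[0][0]-Q[1][0]))
E
```

```text
5 [-1.20740e+01  1.17200e+00 -3.19100e+00  1.11499e+02  1.45000e+02
 -3.30000e-02  0.00000e+00] q 0.4833251459630629 [ 0.46 -0.85] 0.6109157879983729
7 [-1.14660e+01  1.50500e+00 -2.72100e+00  1.11531e+02  1.45010e+02
 -2.50000e-02  0.00000e+00] q 0.4752394197781926 [ 0.32 -0.59] 0.610110779286253
9 [-1.08680e+01  1.83200e+00 -2.25900e+00  1.11563e+02  1.45020e+02
 -1.70000e-02  0.00000e+00] q 0.4671957393441286 [ 0.18 -0.33] 0.6095639283188073
[(np.float64(157.93212874932058), np.float64(-7.773816168371241)), (np.float64(86.78381152457999), np.float64(-7.269920845473621))] -0.0070822040182453895
[(np.float64(160.24641712214776), np.float64(-4.734887445541176)), (np.float64(89.49342013799892), np.float64(-4.233791908050307))] -0.007082204018245439
```

The estimates scatter between 0.47 and 0.53, so I'll take a close wrist view from the robot's side and look for a reachable pose.

```bash
python3 - <<'E'
from h import *
w=dict(np.load('wrist1.npz')); W=np.array(w['cam_to_world']); s=read_state()
E=np.eye(4);E[:3,:3]=s['tool_rot'];E[:3,3]=s['eef_pos']
C=np.linalg.inv(E)@W; print(C.round(2),w['fx']); np.save('C.npy',C); Ci=np.linalg.inv(C)
tgt=PIV-CY*128; q0=np.array(s['qpos']); out=[]
for side in(-1,1):
 for el in(10,20,30,40,50):
  for az in(-30,0,30):
   for D in(200,260,320):
    for roll in range(0,360,30):
     e,a=np.radians([el,az]); d=-side*CX*np.cos(a)*np.cos(e)+CY*np.sin(a)*np.cos(e)-np.array([0,0,np.sin(e)])
     z=-d; x=np.cross([0,0,1.],z); x/=np.linalg.norm(x); y=np.cross(z,x); r=np.radians(roll)
     X=np.eye(4);X[:3,:3]=np.c_[x*np.cos(r)+y*np.sin(r),y*np.cos(r)-x*np.sin(r),z];X[:3,3]=tgt-d*D
     G=X@Ci
     if G[2,3]<120: continue
     q=inverse_kinematics(G[:3,3],G[:3,:3])
     if q is not None: out.append((side,el,az,D,roll,G[:3,3].round().tolist(),round(float(abs(np.array(q)-q0).max()),2)))
out.sort(key=lambda o:(o[1]+abs(o[2])/2,o[6]))
print(len(out)); [print(o) for o in out[:14]]
E
```

```text
[[  -0.      0.96    0.29   74.37]
 [   1.      0.      0.     -0.39]
 [  -0.      0.29   -0.96 -143.35]
 [   0.      0.      0.      1.  ]] 333.06530817904
483
(-1, 10, 0, 200, 210, [472.0, 234.0, 152.0], 1.43)
(-1, 10, 0, 200, 240, [471.0, 245.0, 141.0], 1.49)
(-1, 10, 0, 260, 210, [413.0, 242.0, 162.0], 1.52)
(-1, 10, 0, 320, 210, [354.0, 250.0, 173.0], 1.6)
(-1, 10, 0, 260, 240, [413.0, 252.0, 152.0], 1.72)
(-1, 10, 0, 200, 270, [469.0, 249.0, 127.0], 1.76)
(-1, 10, 0, 320, 240, [354.0, 260.0, 162.0], 1.87)
(-1, 10, 0, 260, 270, [410.0, 256.0, 137.0], 1.9)
(-1, 10, 0, 320, 270, [352.0, 264.0, 148.0], 2.05)
(-1, 10, 0, 320, 300, [349.0, 261.0, 133.0], 2.06)
(-1, 10, 0, 260, 300, [407.0, 253.0, 123.0], 2.08)
(-1, 10, 0, 320, 330, [346.0, 250.0, 123.0], 2.26)
(1, 20, 0, 200, 210, [533.0, 196.0, 158.0], 0.94)
(1, 20, 0, 200, 240, [536.0, 185.0, 147.0], 0.96)
```

```bash
cat >> h.py <<'E'
def look(tgt,side,el,D,rolls=range(0,360,15),zmin=150):
    C=np.load('C.npy'); e=np.radians(el); d=-side*CX*np.cos(e)-np.array([0,0,np.sin(e)]); z=-d
    x=np.cross([0,0,1.],z); x/=np.linalg.norm(x); y=np.cross(z,x); q0=np.array(read_state()['qpos']); o=[]
    for roll in rolls:
        r=np.radians(roll); X=np.eye(4); X[:3,:3]=np.c_[x*np.cos(r)+y*np.sin(r),y*np.cos(r)-x*np.sin(r),z]; X[:3,3]=tgt-d*D
        G=X@np.linalg.inv(C)
        if G[2,3]<zmin: continue
        q=inverse_kinematics(G[:3,3],G[:3,:3])
        if q is not None: o.append((abs(np.array(q)-q0).max(),roll,G))
    return min(o,key=lambda t:t[0])
E
python3 - <<'E'
from h import *
m,roll,G=look(PIV-CY*128,-1,20,300); print(m,roll,G.round(2).tolist())
movep(G[:3,3],G[:3,:3]); w=snap('wrist','wrist2'); s=read_state(); print(s['time'],s['eef_pos'])
im=w['image']; M=cv2.getRotationMatrix2D((320,240),-roll,1); 
o=cv2.warpAffine(im,cv2.getRotationMatrix2D((320,240),roll,2.5)+np.array([[0,0,80],[0,0,60]]),(800,600),flags=cv2.INTER_CUBIC)
cv2.imwrite('pics/w2r.png',o); np.save('roll.npy',roll)
E
```

```text
1.3712545381393513 210 [[-0.62, -0.06, 0.79, 384.44], [-0.4, 0.88, -0.25, 245.56], [-0.68, -0.47, -0.57, 191.82], [0.0, 0.0, 0.0, 1.0]]
14.2083 [384.83081437 244.92799681 191.94872274]
```

View pics/w2r.png

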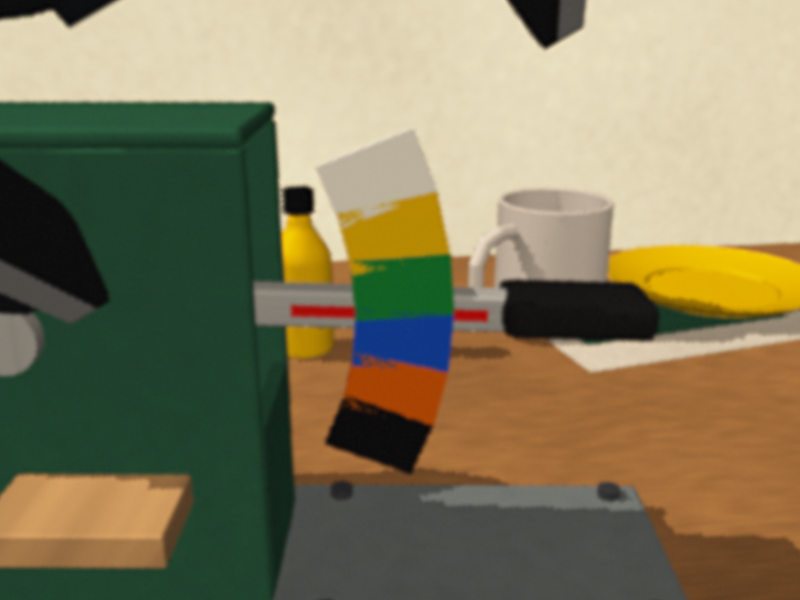

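The view is clear. The red line, (291,311) to (487,316), crosses the arc close to the green/blue boundary at (403,318). I'll fit it with parallax included.

```bash
python3 - <<'E'
from h import *
from scipy.optimize import least_squares
w=dict(np.load('wrist2.npz')); T=np.array(w['cam_to_world']); Ti=np.linalg.inv(T); fx,fy,cx,cy=[float(w[k]) for k in('fx','fy','cx','cy')]
A=cv2.getRotationMatrix2D((320,240),210,2.5)+np.array([[0,0,80],[0,0,60]])
def proj(X): c=Ti[:3,:3]@X+Ti[:3,3]; return A@np.array([cx+fx*c[0]/-c[2],cy-fy*c[1]/-c[2],1])
out=[(413,130),(435,192),(449,256),(452,316),(447,370),(432,426),(411,472)]
inn=[(318,168),(339,213),(350,270),(354,321),(353,365),(345,400),(327,440)]
red=[(291,311),(355,312),(454,315),(487,316)]
def pt(x,dy,dz,ro,R,th): 
    th+=ro; return proj(PIV+CX*x-CY*(dy+R*np.cos(th))+np.array([0,0,dz+R*np.sin(th)]))
def res(t,XA,XL):
    dx,dy,dz,ro,ri,rr,a=t; r=[]
    for k in range(7):
        r+=list(pt(XA+dx,dy,dz,ro,rr,.45-.15*k)-out[k]); r+=list((pt(XA+dx,dy,dz,ro,ri,.45-.15*k)-inn[k])*.5)
    p,q=[pt(XL+dx,dy,dz,ro,R,a) for R in(90,160)]; n=np.array([-(q-p)[1],(q-p)[0]])/np.linalg.norm(q-p)
    r+=[2*n@(np.array(u)-p) for u in red]
    return r+[dx,dy,dz,ro*100,(ri+rr-256)]
for XA,XL in((-12,-5),(-12,-7),(-12,-9),(-16,-8),(-10,-8)):
    o=least_squares(res,[0,0,0,0,112,145,-.05],args=(XA,XL),loss='soft_l1',f_scale=3); print(XA,XL,o.x.round(3),'q',round(.45-o.x[6],4),'line res',np.round(o.fun[-9:-5],1),'arc rms',np.sqrt(np.mean(o.fun[:28]**2)).round(2))
E
```

```text
-12 -5 [-3.25000e-01  1.92000e+00  4.04000e-01 -5.00000e-03  1.11933e+02
  1.45446e+02 -1.90000e-02] q 0.4687 line res [-0.9 -1.5  0.4  1.1] arc rms 1.58
-12 -7 [-2.56000e-01  1.90200e+00  6.60000e-01 -7.00000e-03  1.11948e+02
  1.45455e+02 -1.30000e-02] q 0.4632 line res [-1.7 -1.9  0.7  1.5] arc rms 1.61
-12 -9 [-1.98000e-01  1.88300e+00  8.75000e-01 -8.00000e-03  1.11966e+02
  1.45466e+02 -8.00000e-03] q 0.4578 line res [-2.7 -2.4  0.9  2. ] arc rms 1.64
-16 -8 [ 1.19200e+00  2.54700e+00  1.10700e+00 -4.00000e-03  1.11518e+02
  1.44659e+02 -2.10000e-02] q 0.4712 line res [-0.6 -1.4  0.3  0.9] arc rms 1.56
-10 -8 [-8.93000e-01  1.51300e+00  5.34000e-01 -9.00000e-03  1.12231e+02
  1.45920e+02 -5.00000e-03] q 0.4552 line res [-3.1 -2.6  1.   2.2] arc rms 1.68
```

q is about 0.47, so the marker target is about 94 mm, just inside blue. Next I grasp and slide the marker.

```bash
cat >> h.py <<'E'
yr=np.radians(2.4); RX=np.array([np.cos(yr),np.sin(yr),0]); RY=np.array([-np.sin(yr),np.cos(yr),0]); RO=np.array([493.8,-225.6,0])
def tab(s,z): return RO-12*RX+(s-90)*RY+np.array([0,0,z])
E
python3 - <<'E'
from h import *
R=best(tab(15.5,230),RY); movep(tab(15.5,230),R)
print(movel(tab(15.5,90),max_speed=150), movel(tab(15.5,31),max_speed=80,guard=8))
clamp(); s=read_state(); print('gap',s['finger_gap'],s['eef_pos'],s['time'],s['ft_force'])
movel(tab(94,31),max_speed=50); s=read_state(); print(s['eef_pos'],tab(94,31),s['finger_gap'],s['ft_force'])
open_gripper(); movel(tab(94,230),max_speed=150)
p=tab(94,230)+[-60,-150,40]
try: movep(p,R)
except PlanningError as e: print(e)
c=snap('top','top2'); w=snap('wrist','wrist3'); print(read_state()['time'])
a=cv2.resize(c['image'][240:290,365:485],(800,333),interpolation=cv2.INTER_CUBIC)
b=cv2.resize(w['image'],(340,255))
d=cv2.resize(c['image'][225:295,190:310],(440,256),interpolation=cv2.INTER_CUBIC)
o=np.zeros((595,800,3),np.uint8);o[:333]=a;o[338:593,:340]=b;o[338:594,350:790]=d
cv2.imwrite('pics/comb2.png',o)
E
```

```text
[(np.float64(1.27), -1), (np.float64(2.37), 1)]
False False
gap 15.404796382738299 [ 485.01047832 -300.69695575   31.2400634 ] 18.8417 [-1.26269673 -0.59023968  4.75842117]
[ 481.50223203 -222.02356335   31.1775202 ] [ 481.64302342 -222.10601652   31.        ] 15.464026240238212 [-3.20983342  0.49427205  7.38569739]
23.525
```

View pics/comb2.png

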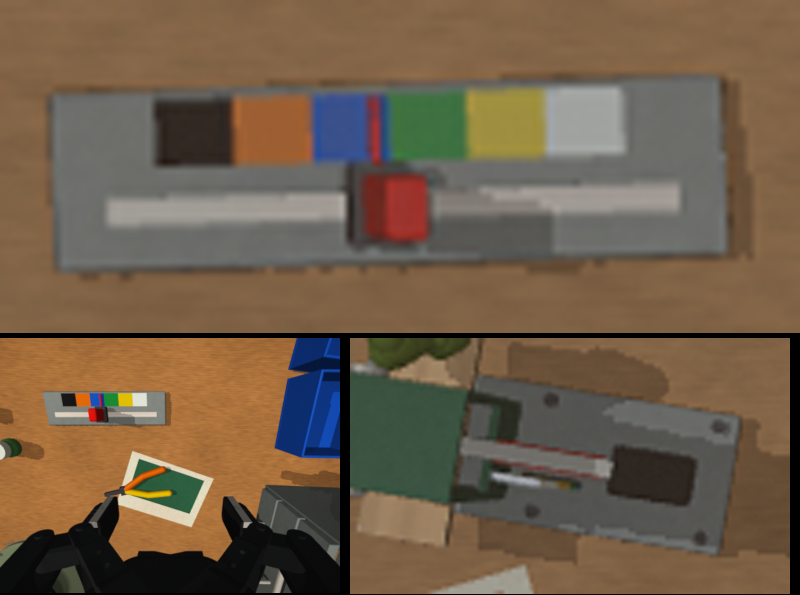

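The needle at (376,128) is about 5 mm into blue from the green boundary at x = 389. That puts the marker at about 95 mm, which matches the lever's ~0.47 rad. The lever is still down and the robot is clear.

```bash
python3 -c "
from h import *
print(finish_job())"
```

```text
the job is handed in; nothing more can be done
None
```

The lever is clamped (pressed to about 10 N, then released) and reads about 0.47 rad. The red marker stands at about 95 mm, just inside blue, matching to within about 1–2 mm. I touched nothing else, and the job is handed in at about 24 s; no verdict came back.

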